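# Hold a sensor target at the index notch

### The job

Take the largest of the three square steel targets from the wooden rack and stand it on edge, fully down, in the slot of the slide carriage, leaving the other two in the rack. Let go of it, then move the carriage by its black knob against its return spring towards the barrel sensor until you feel the ball plunger drop into the carriage's notch, without touching the sensor with the target. Finish while still holding the knob steady with the ball in the notch: the spring would draw the carriage back if you let go.

Things in the scene. Friction and masses are not known exactly. Their poses are not given: they have to be found in the camera images.
- target_large_centre (a point): centre of the largest target, a plain steel square plate 50 x 50 mm and 8 mm thick, about 0.16 kg, standing on edge in the rack: x is the normal of its faces (thickness), z up; its upper edge is 25 mm above this point, and 12 mm of its foot is in the rack's slot
- target_medium_centre (a point): centre of the middle target, the same but 40 x 40 x 8 mm; stays in the rack
- target_small_centre (a point): centre of the smallest target, the same but 30 x 30 x 8 mm; stays in the rack
- target_rack: fixed wooden bar 212 mm (x) by 44 mm (y), 22 mm high, origin at the centre of its underside; three pockets in a row along x at -66, 0 and +66 mm, each 53 x 10.5 mm and 12 mm deep, hold the targets on edge with their thickness along the bar's y; which target is in which pocket varies
- slide_base: fixed aluminium base of the target slide with its rail, 306 x 100 x 12 mm; origin on the worktop under the rail's centre line; x is the way of travel, towards the sensor, z up
- carriage: the sliding carriage with knob, slotted holder and notch strip; its origin is on that of the slide base while it is at the rear stop (loading position, where the spring keeps it) and moves along x towards the sensor, at most 95 mm. The return spring pulls back with 5.6 to 7 N over the travel; friction adds about 0.6 N
- holder_slot (a point): centre of the floor of the slot in the black holder on the carriage (it moves with the carriage): pocket 10.5 mm along x (travel) by 53 mm along y, 12 mm deep, with 3 mm lead-in chamfers at the mouth; the target stands here with its thickness along x, its foot on this point and its centre 25 mm above it. The holder is 26 x 66 mm and its top is 12 mm above this point
- knob (a point): middle of the carriage's knob, 85 mm behind the slot: a black upright cylinder 22 mm in diameter and 23 mm high (its ends 11.5 mm above and below this point), on a thin steel stem that stands on the carriage's top, 36.5 mm below this point; it does not turn
- notch (a point): middle of the V notch (8 mm wide, 2.5 mm deep) in the steel strip on the carriage's side; moves with it. As the ball runs in, the push needed drops by about 4 to 5 N over the last 3 mm before the notch's middle; past the middle it rises at once to about 4 to 5 N above that of plain sliding, until the ball is out again 4 mm past the middle
- sensor_head: fixed bracket with the barrel sensor (30 mm in diameter, axis 67 mm above the worktop) and the index arm beside the rail that carries the ball plunger; its place along the rail varies; origin on the worktop at the rail's centre line, level with the ball; x as that of the slide base
- plunger_tip (a point): middle of the ball plunger at the end of the index arm, where it meets the strip: the ball is in the notch when the notch is level with this point along the travel; it lies 45 to 75 mm ahead of the notch when the carriage is at the rear
- sensing_face (a point): centre of the sensor's face, 86 mm ahead of the plunger; a target in the slot is about 12 mm short of it when the ball is in the notch

How it is judged (in metres and radians):
On the way:
1. the largest target stands fully down in the carriage's slot, let go, with the carriage still at the rear (z of target_large_centre in the frame of holder_slot between 0.022 and 0.0275 m and horizontal distance between target_large_centre and holder_slot below 0.004 m and angle between target_large_centre's own z axis and vertical below 0.15 rad and x of carriage in the frame of slide_base below 0.015 m and contact force between the fingers and target_large below 0.1 N), for 0.2 s.
At the end, for the whole second after the job is handed in: The fingers hold the carriage (by its knob) and keep the carriage at rest with the notch within 2.2 mm of the ball plunger along the travel, for a second; the largest target still stands on the floor of the carriage's slot (within 3 mm), upright, and is not touched by the fingers (x of notch in the frame of sensor_head between -0.0022 and 0.0022 m and contact force between the fingers and carriage above 0.5 N and linear speed of carriage below 0.005 m/s and z of target_large_centre in the frame of holder_slot between 0.022 and 0.0275 m and horizontal distance between target_large_centre and holder_slot below 0.004 m and angle between target_large_centre's own z axis and vertical below 0.15 rad and contact force between the fingers and target_large below 0.1 N); the arm keeps its last pose, push and grip.
It fails at once if the target is pressed on the sensor (contact force between target_large and sensor_head above 1 N).
It fails at once if one of the other two targets is taken or knocked out of the rack (distance of any of target_medium_centre, target_small_centre from where it was at the start of the episode above 0.02 m).
It also fails if it takes over 58 s, if anything falls off the work surface, if the arm or the gripper's body presses on something with over 40 N, if the wrist force passes 120 N, or if a joint passes its speed limit or range.

### The arm

A 6-joint arm with a two-finger parallel gripper is mounted at the origin on a cart in front of the work surface, level with it; the furniture and walls round the work are solid. World frame = base frame: x ahead of the robot, y to its left, z up, the work surface at z = 0. Lengths are in mm, angles in degrees, forces in N, time in s.
With the tool pointing down it reaches from about 300 to 850 mm from the base axis. Payload 4.2 kg.
Tool frame: the origin (TCP) lies on the centre line of the jaws, within the pads' length; the fingertips stand 14 mm ahead of it and the grasp point (between the pads) lies 5 mm behind it (env.finger_overhang is the z of the fingertips in the tool frame, in mm); z points along the fingers, y is the line along which they close (so a half turn about z gives the same grasp; the last joint's range is limited). The gripper opens to 91 mm and grips with 3 to 60 N. Pads are 32 mm wide; open, the fingers measure 118 mm over their backs; the gripper's body (76 mm by 178 mm) begins 60 mm behind the grasp point.
Start: joints at [75.057, 18.312, 89.639, -0, 72.044, -1.146], TCP at [137.127, 558.425, 227.976] pointing down, gripper open.
Joint ranges: [-177.97, 177.97], [-48.28, 115.42], [12.27, 149.76], [-77.06, 257.06], [2.81, 150.46], [-146.56, 146.56]. Speed limits (degrees/s): [147.25, 147.25, 180, 180, 180, 180].

### API

Orientations are given as [roll, pitch, yaw] about the fixed x, y, z axes, in that order (R = Rz(yaw) Ry(pitch) Rx(roll)).
In Python, from workcell import sensors, viewer, env gives the robot as it stands. The module is installed in compiled form; this text tells all that it offers.
- The arm moves only by the tool step_arm, never from a script. Its argument "plan" is one flat list of numbers, 6 for each row, row after row: the shift along the tool's x, y, z in cm, then the turn, a rotation vector about the tool's x, y, z in rad. In form: [x, y, z, wx, wy, wz, x, y, z, wx, wy, wz, ...]. A call has 1 to 5 rows; each row shifts and turns the commanded pose from where the row before left it, along the tool's axes as they then stand; what a row does not reach is not made up. A row lasts 1/12 s, in which the tool goes at most 41.7 mm and 7.16 degrees, less where a joint would pass 70% of its speed; a pose out of reach is approached as far as the arm can. A call is refused whole if a number of a shift passes 4.17 or a number of a turn 0.125, either way. A call with a gripper value outside its range is refused whole. "hand" is the finger opening in cm, from 0 to 9.12, set as the call begins (left out, the last holds). The fingers move at their own pace and stop on an object; "newtons" is the grip in N (left out, the last holds). Time passes only in rows, so rows that do not move let the fingers close. It gives the time, the measured TCP pose, the force, the opening and the grip force at its end, in the units of the state.
- sensors.state(): the state, without advancing time (a new reading comes with each control period).
- viewer.grab_frame(name): name is "side" or "top" or "wrist"; returns a dict with "img" (384x512x3 uint8, red, green, blue), "fx", "fy", "cx", "cy" (pixels), "position" and "attitude" of the camera in the world. Camera axes: x right, y down, z forward; pixel columns grow to the right and rows downward; lengths in mm; the calibration is good to about 2 mm. The wrist camera is an equidistant fisheye: a pixel r from the principal point sees the ray r / f radians off the axis. A picture is of the moment at which its call begins. There is no depth.
- env.job_done(): hands the job in; it is judged then, once.
Trained networks look in a picture, given as the dict that the camera call returned (one of the last four; its "shot" number tells which), for a name from the list of things; names that differ only in an ending like _2 or _b are one class to them, and where a whole thing is asked for, a point or a joint stands for the part that bears it (a point fixed in the world has none). Each returns a list of dicts, best first, with "score" (0 to 1); they miss things now and then, are a little off and sometimes report something else, mostly with a low value. They report only what shows in the picture. A call takes as long as a camera call.
- viewer.boxes_of(name, picture): "location" ([column, row] in pixels, amid what is visible of it).
- viewer.pinpoint(name, picture): "location" ([column, row] in pixels: a listed point, or the origin of a listed thing).
The state is a dict: "time_s": time; "qpos": joint angles; "qvel": joint speeds; "effort": joint torques, N m; "ee_pos": TCP position; "ee_rot": TCP orientation; "force": force on the tool from outside, world axes, zero at the start; "torque": the same for the moment, N m; "gripper_width": finger opening in mm; "gripper_force": force on a finger pad.
Only numpy, scipy, OpenCV 4.12 (cv2) and the standard library are available. Lean on these libraries where they do the work, as an engineer would, in place of code of your own. Each camera call takes 0.05 s, during which the arm holds its last target. There are 200 camera calls.

## Working session

There is one attempt and no reset: what is moved stays moved. The work goes in short steps, Python scripts to look and compute and a tool call to move; the robot and the scene stay as the last step left them, time stands still between calls to the robot, and variables do not carry over. Pictures are saved under pics/ and viewed, at most 10 in all, crops included, and the job is handed in when it is done.

Besides the shell and the picture viewer there is one more tool, called after ">>>" as a command line: name --argument value ..., lists and objects as JSON in quotes. step_arm: Moves the arm, as the interface text tells. Its arguments: {"type":"object","properties":{"plan":{"type":"array","items":{"type":"number"}},"hand":{"type":"number"},"newtons":{"type":"number"}},"required":["plan"]}

```bash
mkdir -p pics
cat > h.py <<'E'
import numpy as np, cv2
from scipy.spatial.transform import Rotation as R
from workcell import sensors, viewer, env
def rays(f,px):
    px=np.atleast_2d(px).astype(float)
    att=np.array(f["attitude"],float)
    M=att if att.shape==(3,3) else R.from_euler('xyz',att,degrees=True).as_matrix()
    return M
def ray(f,p,fish=False):
    M=rays(f,p); x=(p[0]-f["cx"])/f["fx"]; y=(p[1]-f["cy"])/f["fy"]
    if fish:
        r=np.hypot(x,y); s=np.sin(r)/r if r>1e-9 else 1; d=np.array([x*s,y*s,np.cos(r)])
    else: d=np.array([x,y,1.]); d/=np.linalg.norm(d)
    return np.array(f["position"],float),M@d
def atz(f,p,z,fish=False):
    o,d=ray(f,p,fish); return o+d*(z-o[2])/d[2]
def tri(rs):
    A=sum(np.eye(3)-np.outer(d,d) for o,d in rs); b=sum((np.eye(3)-np.outer(d,d))@o for o,d in rs)
    X=np.linalg.solve(A,b); return X,[np.linalg.norm(np.cross(X-o,d)) for o,d in rs]
E
python3 - <<'E'
from h import *
F={n:viewer.grab_frame(n) for n in("side","top","wrist")}
im=[]
for n,f in F.items():
    print(n,{k:np.round(v,2).tolist() if k!="shot" else v for k,v in f.items() if k!="img"}); cv2.imwrite(f"pics/{n}0.png",f["img"][:,:,::-1])
print(sensors.state())
for t in "target_large_centre target_medium_centre target_small_centre target_rack slide_base carriage holder_slot knob notch sensor_head plunger_tip sensing_face".split():
    rs=[]
    for n,f in F.items():
        r=viewer.pinpoint(t,f)
        print(t,n,[(np.round(q["location"],1).tolist(),round(q["score"],2)) for q in r[:2]])
        if r and r[0]["score"]>.4: rs.append(ray(f,r[0]["location"],n=="wrist"))
    if len(rs)>1:
        X,e=tri(rs); print("   ",X.round(1),np.round(e,1))
cv2.imwrite("pics/all.png",cv2.resize(np.vstack([np.hstack([F["side"]["img"],F["top"]["img"]]),np.hstack([F["wrist"]["img"],0*F["top"]["img"]])])[:,:,::-1],(800,600)))
E
```

```text
side {'fx': 361.85, 'fy': 361.85, 'cx': 253.8, 'cy': 185.86, 'position': [544.76, 767.13, 557.91], 'attitude': [-124.86, -0.15, 175.73], 'shot': 1}
top {'fx': 474.5, 'fy': 474.5, 'cx': 253.23, 'cy': 181.84, 'position': [408.76, 80.89, 1142.72], 'attitude': [-174.21, -0.95, -88.76], 'shot': 2}
wrist {'fx': 297.32, 'fy': 297.32, 'cx': 254.28, 'cy': 184.61, 'position': [64.24, 576.57, 383.59], 'attitude': [164.68, 0.09, 76.23], 'shot': 3}
{'time_s': 0.15, 'qpos': array([ 7.50596062e+01,  1.83431008e+01,  8.96885735e+01,  1.04525263e-04,
        7.20436384e+01, -1.14639549e+00]), 'qvel': array([ 0.02903916, -0.18118323, -0.3704119 ,  0.10208721, -0.03524028,
        0.01725695]), 'effort': array([-5.70675820e-04, -4.12774730e+01, -2.32156116e+01,  7.26308115e-02,
        4.32506623e-02, -6.90291404e-05]), 'ee_pos': array([137.01252394, 558.08178421, 227.32670681]), 'ee_rot': array([-1.79924704e+02, -1.60615454e-03,  1.66205968e+02]), 'force': array([ 0.08249474, -0.90418496, -0.04726627]), 'torque': array([-0.03690109,  0.01034427, -0.00473083]), 'gripper_force': 0.0, 'gripper_width': 91
[... 986 characters left out ...]
, 0.4)]
holder_slot top [([306.3, 159.7], 0.67)]
holder_slot wrist []
    [575.6 -59.2  35.3] [1.4 1.4]
knob side [([212.1, 175.6], 0.9)]
knob top [([272.4, 152.5], 0.84)]
knob wrist []
    [588.   23.1  73.3] [2. 2.]
notch side [([227.1, 189.4], 0.82)]
notch top [([273.6, 172.6], 0.77)]
notch wrist []
    [550.5  16.5  25.1] [4.8 4.8]
sensor_head side [([228.3, 188.3], 0.15)]
sensor_head top []
sensor_head wrist []
plunger_tip side [([229.7, 174.6], 0.69)]
plunger_tip top [([301.5, 175.3], 0.9)]
plunger_tip wrist []
    [544.  -49.6  26.8] [3.3 3.3]
sensing_face side [([220.4, 143.8], 0.75)]
sensing_face top [([339.6, 163.0], 0.98)]
sensing_face wrist []
    [ 567.2 -129.9   78. ] [2.5 2.5]
```

View pics/all.png

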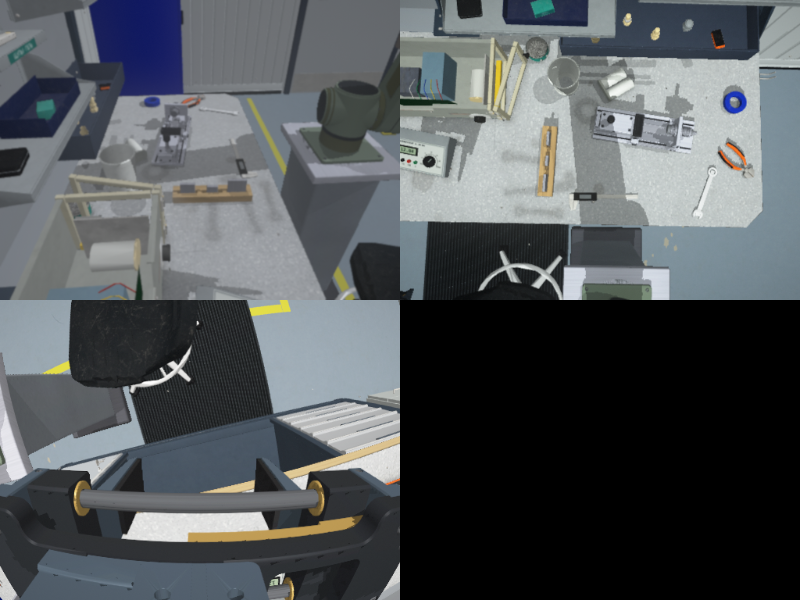

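The side view shows the rack at about (212,192) in the half-scale picture, holding three plates with the large one on the robot's right. The slide is at about (172,130). In the top view the rack is at (546,160), lying along world x, and the slide is at (640,128), travelling roughly along world −y. Next I'll refine these with known heights and move above the large target.

```bash
cat >> h.py <<'E'
def fit(pts,F):
    "pts: {(name): z known}; average of per-camera plane intersections"
    for t,z in pts.items():
        for n,f in F.items():
            r=viewer.pinpoint(t,f)
            if r and r[0]["score"]>.3: print(t,n,round(r[0]["score"],2),atz(f,r[0]["location"],z,n=="wrist").round(1))
Z=dict(target_large_centre=35,target_medium_centre=30,target_small_centre=25,target_rack=0,slide_base=0,carriage=0,sensing_face=67)
E
python3 - <<'E'
from h import *
F={n:viewer.grab_frame(n) for n in("side","top")}
fit(Z,F)
cv2.imwrite("pics/c1.png",cv2.resize(np.hstack([F["top"]["img"][140:270,140:260],F["top"]["img"][110:240,230:390]])[:,:,::-1],None,fx=2.8,fy=2.8,interpolation=2))
E
```

```text
target_large_centre side 0.84 [402.1 215.7  35. ]
target_large_centre top 0.69 [392.5 213.2  35. ]
target_medium_centre side 0.58 [522.9 216.2  30. ]
target_medium_centre top 0.47 [541.3 210.8  30. ]
target_small_centre side 0.5 [459.7 209.7  25. ]
target_small_centre top 0.49 [462.8 219.9  25. ]
target_rack side 0.57 [461.  213.5   0. ]
target_rack top 0.95 [463.9 225.7   0. ]
slide_base side 0.85 [596.9 -15.8   0. ]
slide_base top 0.92 [590.7 -10.9   0. ]
carriage side 0.64 [578.9  -4.2   0. ]
carriage top 0.77 [579.5 -16.    0. ]
sensing_face side 0.95 [ 570.8 -139.    67. ]
sensing_face top 0.81 [ 565.3 -126.6   67. ]
```

View pics/c1.png

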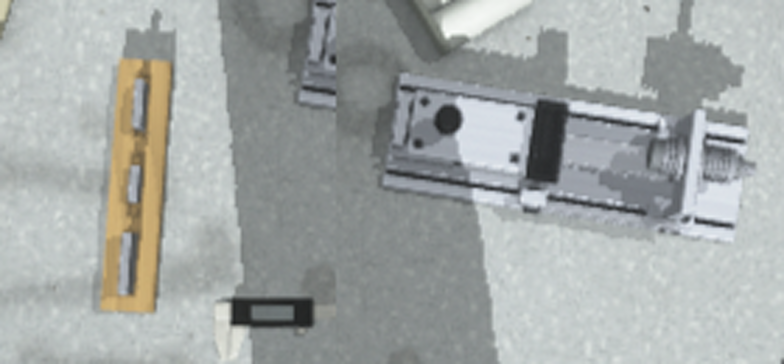

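The crop shows the rack with the large target at the bottom, around (128,263). The knob is at (448,120), the black holder at (546,141) and the sensor at (690,155).

Run:
```python
from h import *
f=viewer.grab_frame("top")
L=lambda u,v:(140+u/2.8,140+v/2.8); Q=lambda u,v:(230+(u-336)/2.8,110+v/2.8)
a=[atz(f,L(*p),22)[:2] for p in((120,58),(172,60),(155,311),(100,311))]
print("rack",np.round(a,1).tolist(),np.mean(a,0)); d=(a[2]+a[3]-a[0]-a[1]); print("ax",np.degrees(np.arctan2(d[1],d[0])),np.linalg.norm(d)/2)
for n,p,z in(("large top",L(127.5,263),60),("knob",Q(448,120),85),("holder",Q(546,141),47)):print(n,atz(f,p,z).round(1))
b=[atz(f,Q(*p),12)[:2] for p in((403,72),(748,118),(735,241),(382,187))]
d=b[1]+b[2]-b[0]-b[3]; print("base",np.mean(b,0),np.degrees(np.arctan2(d[1],d[0])),np.linalg.norm(d)/2)
```

```text
rack [[569.5, 233.2], [568.8, 189.1], [357.3, 196.3], [356.3, 242.1]] [462.97373493 215.16466686]
ax 177.82866407138857 212.50857323264293
large top [397.  215.9  60. ]
knob [583.1  29.2  85. ]
holder [573.6 -54.8  47. ]
base [567.7905716  -77.40568015] -96.84861527617534 303.4186946921695
```

>>> step_arm --plan '[0,0,0,0,0,-0.101,0,0,0,0,0,-0.101,-2.48,-3.01,0.6,0,0,0,-2.48,-3.01,0.6,0,0,0,-2.48,-3.01,0.6,0,0,0]' --hand 5

```text
time_s: 3.22
ee_pos: [208.3, 464.4, 209.6]
ee_rot: [180.0, 0.0, 177.9]
force: [0.8, -0.6, -0.2]
gripper_width: 60.9
gripper_force: 0.0
```

>>> step_arm --plan '[-2.48,-3.01,0.6,0,0,0,-2.48,-3.01,0.6,0,0,0,-2.48,-3.01,0.6,0,0,0,-2.48,-3.01,0.6,0,0,0,-2.48,-3.01,0.6,0,0,0]'

```text
time_s: 3.63
ee_pos: [326.8, 308.6, 180.0]
ee_rot: [180.0, 0.0, 177.8]
force: [0.0, 0.6, 0.1]
gripper_width: 49.9
gripper_force: 0.0
```

>>> step_arm --plan '[-2.48,-3.01,0.6,0,0,0,-2.48,-3.01,0.6,0,0,0,-2.48,-3.01,0.6,0,0,0,0,0,0,0,0,0,0,0,0,0,0,0]'

```text
time_s: 4.05
ee_pos: [397.7, 215.5, 161.7]
ee_rot: [-180.0, -0.0, 177.5]
force: [0.0, 0.8, 0.2]
gripper_width: 50.0
gripper_force: 0.0
```

Run:
```python
from h import *
F={n:viewer.grab_frame(n) for n in("wrist","top","side")}
s=sensors.state();print(s["ee_pos"],s["ee_rot"],s["time_s"])
fit({k:Z[k] for k in list(Z)[:4]},F)
cv2.imwrite("pics/w1.png",F["wrist"]["img"][:,:,::-1])
```

```text
[396.46340392 217.80019232 162.16644584] [1.79964908e+02 5.69951632e-03 1.77833245e+02] 4.2
target_large_centre wrist 0.95 [396.5 220.   35. ]
target_large_centre side 0.72 [520.8 221.3  35. ]
target_medium_centre wrist 0.62 [530.5 211.3  30. ]
target_medium_centre top 0.46 [536.9 223.4  30. ]
target_medium_centre side 0.77 [524.4 216.4  30. ]
target_small_centre wrist 0.75 [460.5 218.3  25. ]
target_small_centre top 0.39 [461.  218.2  25. ]
target_small_centre side 0.52 [465.2 213.   25. ]
target_rack wrist 0.93 [464.4 216.6   0. ]
target_rack top 0.7 [461.7 219.8   0. ]
target_rack side 0.91 [455.3 210.6   0. ]
```

View pics/w1.png

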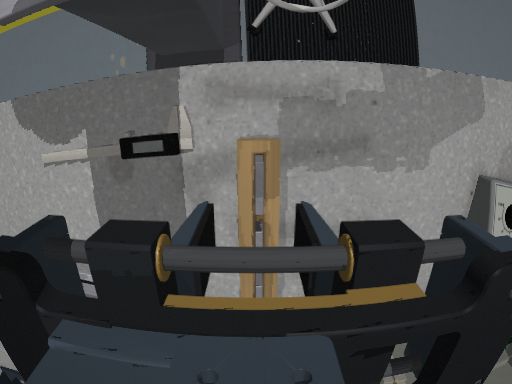

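The wrist view shows the large target's end at (259,180), centred between the fingers at columns 214 and 297. I'll go down, grip and lift.

>>> step_arm --plan '[0,0,3.0,0,0,0,0,0,3.0,0,0,0,0,0,3.0,0,0,0,0,0,2.0,0,0,0,0,0,1.0,0,0,0]'

```text
time_s: 5.22
ee_pos: [395.3, 216.1, 39.5]
ee_rot: [-179.9, -0.2, 177.8]
force: [-0.3, -0.5, 0.4]
gripper_width: 49.8
gripper_force: 0.0
```

>>> step_arm --plan '[0,0,0,0,0,0,0,0,0,0,0,0,0,0,0,0,0,0,0,0,0,0,0,0,0,0,0,0,0,0]' --hand 0 --newtons 25

```text
time_s: 5.63
ee_pos: [397.6, 217.4, 42.9]
ee_rot: [179.9, 0.1, 177.8]
force: [0.4, 0.4, -0.9]
gripper_width: 19.5
gripper_force: 0.0
```

>>> step_arm --plan '[0,0,0,0,0,0,0,0,0,0,0,0,0,0,0,0,0,0,0,0,0,0,0,0,0,0,0,0,0,0]'

```text
time_s: 6.05
ee_pos: [397.5, 218.3, 42.4]
ee_rot: [179.8, 0.1, 177.7]
force: [-1.4, 5.1, -0.3]
gripper_width: 7.8
gripper_force: 25.0
```

>>> step_arm --plan '[0,0,-1.5,0,0,0,0,0,-2.5,0,0,0,0,0,-2.5,0,0,0,0,0,-3.0,0,0,0,0,0,-2.5,0,0,0]'

```text
time_s: 6.47
ee_pos: [396.7, 216.7, 163.6]
ee_rot: [-180.0, 0.0, 177.8]
force: [1.3, -0.7, -0.3]
gripper_width: 7.4
gripper_force: 25.0
```

>>> step_arm --plan '[-1.0,-1.5,0,0,0,0,-2.1,-2.98,0,0,0,0,-2.1,-2.98,0,0,0,0,-2.1,-2.98,0,0,0,0,-2.1,-2.98,0,0,0,0]'

```text
time_s: 6.88
ee_pos: [485.8, 77.6, 162.0]
ee_rot: [-180.0, -0.0, 177.8]
force: [0.5, 0.7, -1.4]
gripper_width: 8.0
gripper_force: 25.0
```

>>> step_arm --plan '[-2.1,-2.98,0,0,0,0,-2.1,-2.98,0,0,0,0,-2.1,-2.98,0,0,0,0,-2.1,-2.98,0,0,0,0,-1.0,-1.46,0,0,0,0]'

```text
time_s: 7.3
ee_pos: [576.1, -61.9, 161.6]
ee_rot: [-179.9, 0.1, 177.7]
force: [0.2, 0.8, -1.9]
gripper_width: 7.7
gripper_force: 25.0
```

>>> step_arm --plan '[0,0,0,0,0,0.081,0,0,0,0,0,0,0,0,0,0,0,0]'

```text
time_s: 7.55
ee_pos: [573.7, -58.2, 161.4]
ee_rot: [180.0, -0.1, 173.2]
force: [-1.2, 0.8, -2.1]
gripper_width: 7.9
gripper_force: 25.0
```

Run:
```python
from h import *
F={n:viewer.grab_frame(n) for n in("wrist","top","side")}
s=sensors.state();print(s["ee_pos"],s["ee_rot"],s["time_s"],s["gripper_width"],s["gripper_force"])
for t in "target_large_centre holder_slot knob notch plunger_tip sensing_face".split():
    rs=[]
    for n,f in F.items():
        r=viewer.pinpoint(t,f)
        if r and r[0]["score"]>.4: rs.append(ray(f,r[0]["location"],n=="wrist")); print(t,n,np.round(r[0]["location"]),round(r[0]["score"],2))
    if len(rs)>1:
        X,e=tri(rs); print("   ",X.round(1),np.round(e,1))
cv2.imwrite("pics/w2.png",cv2.resize(np.vstack([F["wrist"]["img"],np.hstack([F["top"]["img"][90:282,200:456],F["side"]["img"][90:282,130:386]])])[:,:,::-1],(533,600)))
```

```text
[573.77919974 -57.46583221 161.92279833] [ 1.79999414e+02 -3.17618293e-02  1.73257372e+02] 7.7 8.234631602465612 24.994611740112305
target_large_centre wrist [255. 229.] 0.69
target_large_centre side [214. 126.] 0.71
    [574.3 -57.8 163.7] [6.8 6.8]
holder_slot wrist [257. 186.] 0.72
holder_slot top [308. 161.] 0.79
holder_slot side [219. 169.] 0.61
    [574.7 -59.1  41.5] [4.1 4.5 0.7]
knob wrist [354. 195.] 0.91
knob top [274. 153.] 0.92
knob side [210. 176.] 0.93
    [588.5  24.8  75.4] [6.5 7.1 7.6]
notch wrist [294. 176.] 0.71
notch top [273. 172.] 0.69
notch side [231. 186.] 0.79
    [5.549e+02 2.000e-01 2.730e+01] [25.8 19.7  9.5]
plunger_tip wrist [259. 150.] 0.92
plunger_tip top [301. 175.] 0.73
plunger_tip side [233. 173.] 0.83
    [540.2 -48.5  34.3] [2.6 0.7 3. ]
sensing_face wrist [170. 192.] 0.63
sensing_face top [340. 166.] 0.74
sensing_face side [219. 148.] 0.75
    [ 567.  -134.8   61.5] [0.6 5.8 6.4]
```

View pics/w2.png

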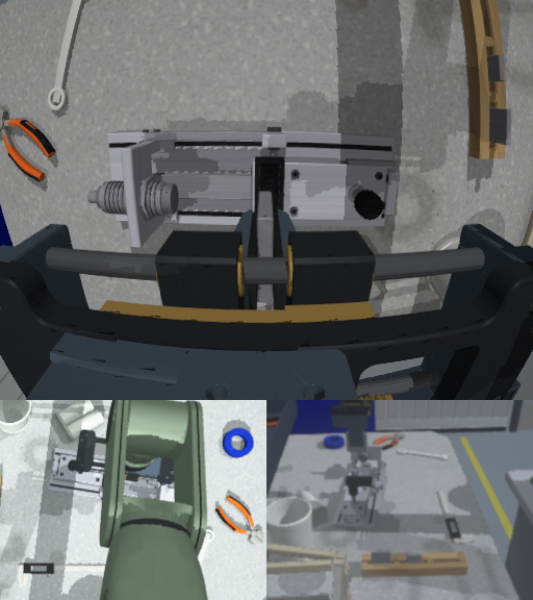

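The wrist view shows the target held edge-on above the black holder, which spans columns 254–283 and rows 157–205 (scaled). I'll zoom in on the holder to measure it at z≈54.

Run:
```python
from h import *
f=viewer.grab_frame("wrist")
print(atz(f,(257,186),42,True),f["position"],f["attitude"])
cv2.imwrite("pics/w3.png",cv2.resize(f["img"][130:250,200:320][:,:,::-1],(600,600),interpolation=2))
for z in(42,54):
  print(z,[ (round(b["score"],2),np.round(b["location"]),atz(f,b["location"],z,True).round(1)) for b in viewer.boxes_of("holder_slot",f)[:2]])
```

```text
[576.72507141 -55.21226023  42.        ] [499.8939805  -48.64721694 318.29550962] [ 1.64681963e+02 -8.50016712e-04  8.31629595e+01]
42 [(0.88, array([309., 176.]), array([573.1,  -4.4,  42. ]))]
54 [(0.88, array([309., 176.]), array([569.9,  -6.3,  54. ]))]
```

View pics/w3.png

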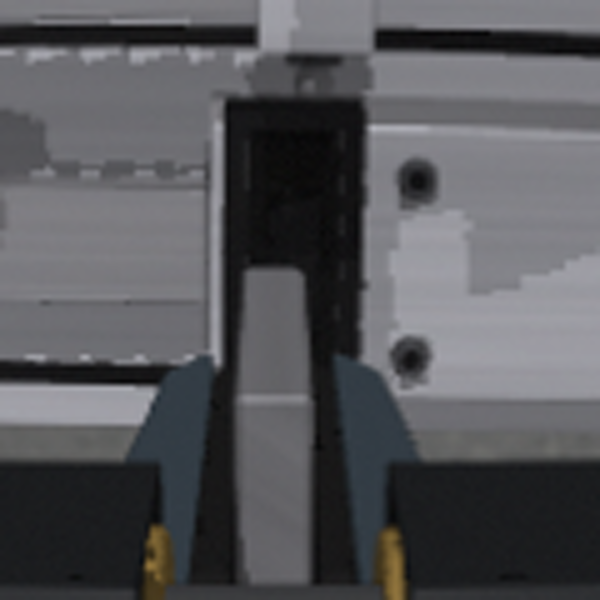

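Run:
```python
from h import *
f=viewer.grab_frame("wrist"); s=sensors.state(); p=s["ee_pos"]; print(p,s["ee_rot"])
yaw=np.radians(173.15); x=np.array([np.cos(yaw),np.sin(yaw)]); y=np.array([np.sin(yaw),-np.cos(yaw)])
for n,(u,v),z in(("holder -x edge",(295.5,98),54),("holder low row, mid",(295,350),54),("slot mouth edge",(296,128),54),("target foot near corner",(276,268),p[2]-32),("target top near corner",(275,398),p[2]+18),("floor edge?",(290,135),42)):
    q=atz(f,(200+u/5,130+v/5),z,True)[:2]; print(n,q.round(1),"tool rel:",((q-p[:2])@x).round(1),((q-p[:2])@y).round(1))
```

```text
[574.35600534 -58.10358567 161.92389658] [1.79994382e+02 1.63226164e-03 1.73133448e+02]
holder -x edge [540.  -49.1] tool rel: 35.2 4.9
holder low row, mid [587.1 -54.6] tool rel: -12.3 5.0
slot mouth edge [545.4 -49.6] tool rel: 29.8 5.0
target foot near corner [550.5 -54.1] tool rel: 24.2 1.1
target top near corner [550.3 -54.3] tool rel: 24.3 0.9
floor edge? [548.7 -50.9] tool rel: 26.4 4.0
```

>>> step_arm --plan '[0.15,0.4,1.5,0,0,0,0,0,2.0,0,0,0,0,0,2.0,0,0,0,0,0,1.0,0,0,0,0,0,0,0,0,0]'

```text
time_s: 9.22
ee_pos: [571.7, -53.7, 94.6]
ee_rot: [180.0, -0.3, 173.1]
force: [-0.8, -0.3, -1.4]
gripper_width: 7.6
gripper_force: 25.0
```

Run:
```python
from h import *
f=viewer.grab_frame("wrist"); s=sensors.state(); print(s["ee_pos"],s["ee_rot"],s["force"],s["time_s"])
cv2.imwrite("pics/w4.png",cv2.resize(f["img"][130:250,200:320][:,:,::-1],(600,600),interpolation=2))
```

```text
[572.75722174 -53.85922496  96.08222881] [ 1.79994852e+02 -1.37379536e-01  1.73134960e+02] [ 0.08791982  0.46377693 -0.0121525 ] 9.2667
```

View pics/w4.png

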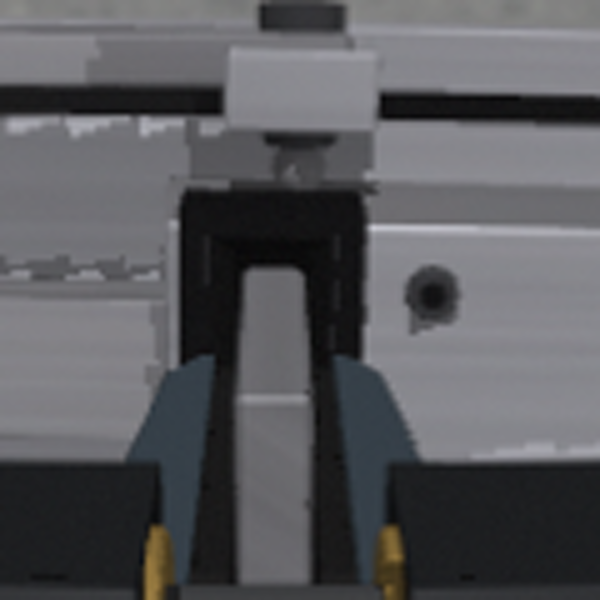

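The target at column 274 is centred on the holder (182–366, middle 274), and its end lines up with the slot's end at rows 236–268. I'll lower it.

>>> step_arm --plan '[0,0,0.5,0,0,0,0,0,0.4,0,0,0,0,0,0.3,0,0,0,0,0,0.2,0,0,0,0,0,0,0,0,0]'

```text
time_s: 9.68
ee_pos: [573.2, -53.9, 82.8]
ee_rot: [180.0, -0.0, 173.1]
force: [-0.4, -0.5, -2.0]
gripper_width: 7.9
gripper_force: 25.0
```

>>> step_arm --plan '[0,0,0.2,0,0,0,0,0,0.2,0,0,0,0,0,0.2,0,0,0,0,0,0,0,0,0]'

```text
time_s: 10.02
ee_pos: [573.0, -53.9, 76.5]
ee_rot: [180.0, -0.0, 173.1]
force: [-0.1, 0.8, -1.7]
gripper_width: 7.9
gripper_force: 25.0
```

>>> step_arm --plan '[0,0,0.1,0,0,0,0,0,0.1,0,0,0,0,0,0,0,0,0]'

```text
time_s: 10.27
ee_pos: [573.3, -53.9, 74.8]
ee_rot: [180.0, -0.0, 173.1]
force: [0.0, 0.1, -1.3]
gripper_width: 7.3
gripper_force: 25.0
```

>>> step_arm --plan '[0,0,0.1,0,0,0,0,0,0,0,0,0,0,0,0,0,0,0]'

```text
time_s: 10.52
ee_pos: [573.4, -53.9, 74.3]
ee_rot: [180.0, 0.0, 173.1]
force: [-1.4, 0.6, 1.7]
gripper_width: 7.9
gripper_force: 25.0
```

>>> step_arm --plan '[0,0,0.1,0,0,0,0,0,0,0,0,0,0,0,0,0,0,0]'

```text
time_s: 10.77
ee_pos: [573.5, -53.9, 74.2]
ee_rot: [180.0, 0.0, 173.1]
force: [-3.3, 0.6, 7.8]
gripper_width: 7.8
gripper_force: 25.0
```

The foot reached the floor at TCP z≈74 (floor ≈42, as expected). I'll release.

>>> step_arm --plan '[0,0,0,0,0,0,0,0,0,0,0,0,0,0,0,0,0,0,0,0,0,0,0,0,0,0,0,0,0,0]' --hand 3.5

```text
time_s: 11.18
ee_pos: [573.3, -53.9, 72.7]
ee_rot: [180.0, -0.0, 173.1]
force: [-1.2, -0.5, -0.2]
gripper_width: 34.5
gripper_force: 0.0
```

>>> step_arm --plan '[0,0,0,0,0,0,0,0,-1.0,0,0,0,0,0,-2.5,0,0,0,0,0,-3.0,0,0,0,0,0,-2.0,0,0,0]'

```text
time_s: 11.6
ee_pos: [574.2, -54.0, 160.9]
ee_rot: [180.0, 0.2, 173.1]
force: [0.2, 0.1, 0.2]
gripper_width: 34.9
gripper_force: 0.0
```

Run:
```python
from h import *
F={n:viewer.grab_frame(n) for n in("wrist","side")}; s=sensors.state(); print(s["ee_pos"],s["ee_rot"],s["force"],s["time_s"])
for t,z in(("target_large_centre",67),("holder_slot",42),("knob",75),("notch",27),("plunger_tip",30)):
    for n,f in F.items(): print(t,n,[(np.round(r["location"]),round(r["score"],2),atz(f,r["location"],z,n=="wrist").round(1)) for r in viewer.pinpoint(t,f)[:1]])
cv2.imwrite("pics/w5.png",np.vstack([cv2.resize(F["wrist"]["img"][100:250,160:410],(750,450),interpolation=2)])[:,:,::-1])
```

```text
[575.9215817  -54.23344696 162.63043528] [179.99396712   0.51994403 173.13984922] [-0.09262158 -0.31430461  0.50277254] 11.7
target_large_centre wrist [(array([256., 190.]), 0.84, array([572.9, -51.6,  67. ]))]
target_large_centre side [(array([219., 160.]), 0.56, array([573.6, -63. ,  67. ]))]
holder_slot wrist [(array([254., 184.]), 0.83, array([573.9, -53.7,  42. ]))]
holder_slot side [(array([219., 169.]), 0.85, array([575.7, -57.2,  42. ]))]
knob wrist [(array([350., 196.]), 0.76, array([585.8,  30.2,  75. ]))]
knob side [(array([211., 174.]), 0.89, array([592.3,  20. ,  75. ]))]
notch wrist [(array([322., 155.]), 0.75, array([556.6,  16.8,  27. ]))]
notch side [(array([228., 189.]), 0.59, array([552.6,  16.8,  27. ]))]
plunger_tip wrist [(array([258., 151.]), 0.91, array([544.9, -46.4,  30. ]))]
plunger_tip side [(array([234., 171.]), 0.74, array([535.8, -62.8,  30. ]))]
```

View pics/w5.png

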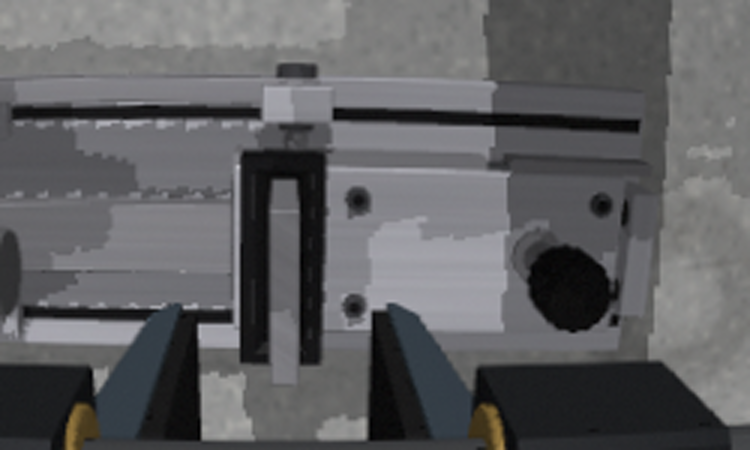

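The target stands in the slot, seen edge-on at (285,270) and inside the black holder. The knob is at (569,288). Next I'll move over the knob, with the opening along the travel.

>>> step_arm --plan '[0,2.5,0,0,0,0,0,3.5,0,0,0,0,0,2.5,0,0,0,0,0,0,0,0,0,0,0,0,0,0,0,0]' --hand 4.8

```text
time_s: 12.62
ee_pos: [583.4, 31.4, 157.6]
ee_rot: [-180.0, -0.0, 173.3]
force: [0.1, -0.0, 0.4]
gripper_width: 48.2
gripper_force: 0.0
```

Run:
```python
from h import *
f=viewer.grab_frame("wrist"); s=sensors.state(); print(s["ee_pos"],s["ee_rot"],s["force"],s["time_s"])
print([(np.round(r["location"]),round(r["score"],2),atz(f,r["location"],75,True).round(1)) for r in viewer.pinpoint("knob",f)[:1]])
cv2.imwrite("pics/w6.png",cv2.resize(f["img"][100:250,160:410],(750,450),interpolation=2)[:,:,::-1])
```

```text
[583.31404932  30.4659192  157.61517328] [-1.79964925e+02 -3.56962683e-02  1.73203683e+02] [-0.20598561 -0.84510241  0.27409337] 12.6667
[(array([251., 199.]), 0.94, array([586. ,  28.8,  75. ]))]
```

View pics/w6.png

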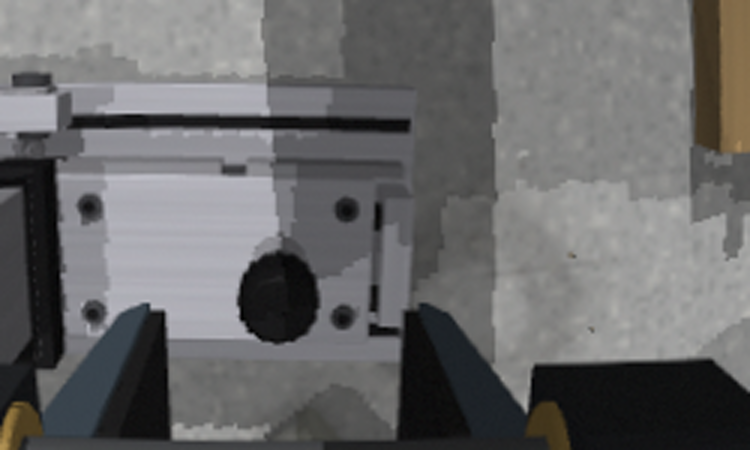

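The knob at (278,297) is midway between the fingers (165 and 405). The notch is at (233,168) and the plunger at (30,145). I'll go down and grip.

>>> step_arm --plan '[0,0,2.0,0,0,0,0,0,2.5,0,0,0,0,0,2.0,0,0,0,0,0,1.5,0,0,0,0,0,0.5,0,0,0]'

```text
time_s: 13.13
ee_pos: [581.7, 29.1, 70.4]
ee_rot: [-179.9, -0.3, 173.0]
force: [-1.1, -0.6, -0.9]
gripper_width: 47.7
gripper_force: 0.0
```

>>> step_arm --plan '[0,0,0,0,0,0,0,0,0,0,0,0,0,0,0,0,0,0,0,0,0,0,0,0,0,0,0,0,0,0]' --hand 0 --newtons 40

```text
time_s: 13.55
ee_pos: [584.2, 29.7, 74.2]
ee_rot: [-179.9, 0.1, 173.2]
force: [0.5, -2.7, 1.4]
gripper_width: 20.7
gripper_force: 40.0
```

Run:
```python
from h import *
f=viewer.grab_frame("wrist"); s=sensors.state(); print(s["ee_pos"],s["ee_rot"],s["force"],s["time_s"],s["gripper_width"],s["gripper_force"])
for t,z in(("notch",27),("plunger_tip",27),("sensing_face",67),("holder_slot",42)): print(t,[(np.round(r["location"]),round(r["score"],2),atz(f,r["location"],z,True).round(1)) for r in viewer.pinpoint(t,f)[:1]])
```

```text
[584.23438278  29.73024361  74.14270781] [-1.79945418e+02  1.41380688e-01  1.73171323e+02] [ 0.20341898 -3.27474708  2.68583187] 13.6 20.691813491696212 40.00074039911851
notch [(array([231., 172.]), 0.85, array([554.5,  17.3,  27. ]))]
plunger_tip [(array([141., 169.]), 0.78, array([543.4, -48.5,  27. ]))]
sensing_face [(array([ 30., 222.]), 0.97, array([ 563. , -135.8,   67. ]))]
holder_slot [(array([136., 216.]), 0.79, array([574.6, -54.3,  42. ]))]
```

>>> step_arm --plan '[0,-0.6,0,0,0,0,0,-1.2,0,0,0,0,0,-1.4,0,0,0,0,0,-1.2,0,0,0,0,0,-0.6,0,0,0,0]'

```text
time_s: 14.22
ee_pos: [578.1, -15.6, 74.1]
ee_rot: [179.6, 0.1, 173.0]
force: [-1.0, 13.4, 6.7]
gripper_width: 20.0
gripper_force: 40.0
```

>>> step_arm --plan '[0,-0.2,0,0,0,0,0,-0.2,0,0,0,0,0,-0.1,0,0,0,0]'

```text
time_s: 14.47
ee_pos: [577.4, -20.5, 74.1]
ee_rot: [179.6, 0.1, 173.0]
force: [-1.0, 12.2, 5.5]
gripper_width: 20.3
gripper_force: 40.0
```

>>> step_arm --plan '[0,-0.1,0,0,0,0,0,-0.1,0,0,0,0]'

```text
time_s: 14.63
ee_pos: [577.2, -22.1, 74.1]
ee_rot: [179.6, 0.0, 173.0]
force: [-1.1, 10.8, 6.9]
gripper_width: 21.0
gripper_force: 40.0
```

Run:
```python
from h import *
f=viewer.grab_frame("wrist"); s=sensors.state(); print(s["ee_pos"],s["ee_rot"],s["force"],s["time_s"],s["gripper_width"],s["gripper_force"])
for t,z in(("notch",27),("plunger_tip",27),("sensing_face",67),("holder_slot",42)): print(t,[(np.round(r["location"]),round(r["score"],2),atz(f,r["location"],z,True).round(1)) for r in viewer.pinpoint(t,f)[:1]])
```

```text
[577.1580653  -22.44267649  74.12840508] [1.79618348e+02 4.70817679e-02 1.73025911e+02] [-1.5807109   9.26953582  7.08943156] 14.6833 20.344611705705066 40.00106195337139
notch [(array([233., 173.]), 0.67, array([548. , -32.5,  27. ]))]
plunger_tip [(array([210., 171.]), 0.79, array([544.2, -48.5,  27. ]))]
sensing_face []
holder_slot [(array([138., 218.]), 0.85, array([ 568.5, -104.2,   42. ]))]
```

About 15 mm remain. I'll go in small steps and watch the force.

>>> step_arm --plan '[0,-0.2,0,0,0,0,0,-0.2,0,0,0,0,0,-0.2,0,0,0,0,0,-0.1,0,0,0,0,0,0,0,0,0,0]'

```text
time_s: 15.3
ee_pos: [576.2, -29.5, 74.1]
ee_rot: [179.6, 0.0, 173.0]
force: [-1.1, 10.0, 8.5]
gripper_width: 21.0
gripper_force: 40.0
```

>>> step_arm --plan '[0,-0.1,0,0,0,0,0,-0.1,0,0,0,0,0,0,0,0,0,0]'

```text
time_s: 15.55
ee_pos: [575.9, -31.7, 74.1]
ee_rot: [179.7, 0.0, 173.1]
force: [-1.1, 7.1, 7.0]
gripper_width: 20.3
gripper_force: 40.0
```

>>> step_arm --plan '[0,-0.1,0,0,0,0,0,0,0,0,0,0]'

```text
time_s: 15.72
ee_pos: [575.7, -33.0, 74.1]
ee_rot: [179.7, 0.0, 173.1]
force: [-2.0, 7.4, 7.9]
gripper_width: 21.0
gripper_force: 40.0
```

>>> step_arm --plan '[0,-0.1,0,0,0,0,0,0,0,0,0,0]'

```text
time_s: 15.88
ee_pos: [575.5, -34.4, 74.1]
ee_rot: [179.7, 0.0, 173.1]
force: [-1.9, 6.1, 7.7]
gripper_width: 20.5
gripper_force: 40.0
```

>>> step_arm --plan '[0,0,0,0,0,0,0,0,0,0,0,0]'

```text
time_s: 16.05
ee_pos: [575.5, -34.6, 74.1]
ee_rot: [179.8, 0.0, 173.1]
force: [-2.2, 5.2, 8.0]
gripper_width: 20.6
gripper_force: 40.0
```

>>> step_arm --plan '[0,-0.05,0,0,0,0,0,0,0,0,0,0]'

```text
time_s: 16.22
ee_pos: [575.5, -34.9, 74.1]
ee_rot: [179.7, 0.0, 173.1]
force: [-1.6, 6.6, 7.3]
gripper_width: 20.5
gripper_force: 40.0
```

>>> step_arm --plan '[0,-0.05,0,0,0,0,0,0,0,0,0,0]'

```text
time_s: 16.38
ee_pos: [575.4, -35.4, 74.1]
ee_rot: [179.7, 0.0, 173.1]
force: [-2.1, 5.7, 8.0]
gripper_width: 20.5
gripper_force: 40.0
```

>>> step_arm --plan '[0,-0.05,0,0,0,0,0,0,0,0,0,0]'

```text
time_s: 16.55
ee_pos: [575.3, -35.8, 74.1]
ee_rot: [179.7, 0.0, 173.1]
force: [-0.8, 6.4, 8.1]
gripper_width: 20.4
gripper_force: 40.0
```

Run:
```python
from h import *
f=viewer.grab_frame("wrist"); s=sensors.state(); print(s["ee_pos"],s["ee_rot"],s["force"],s["time_s"])
for t,z in(("notch",27),("plunger_tip",27),("holder_slot",42)): print(t,[(np.round(r["location"],1),round(r["score"],2),atz(f,r["location"],z,True).round(1)) for r in viewer.pinpoint(t,f)[:1]])
cv2.imwrite("pics/w7.png",cv2.resize(f["img"][130:230,130:330],(800,400),interpolation=2)[:,:,::-1])
```

```text
[575.3471038  -35.83408142  74.1128205 ] [1.79729042e+02 1.65193413e-02 1.73059107e+02] [-2.016151    6.48442994  8.19276474] 16.6
notch [(array([233.2, 172.6]), 0.91, array([545.8, -46.4,  27. ]))]
plunger_tip [(array([233. , 168.8]), 0.79, array([543.1, -46.1,  27. ]))]
holder_slot [(array([200. , 199.1]), 0.67, array([557.8, -69.8,  42. ]))]
```

View pics/w7.png

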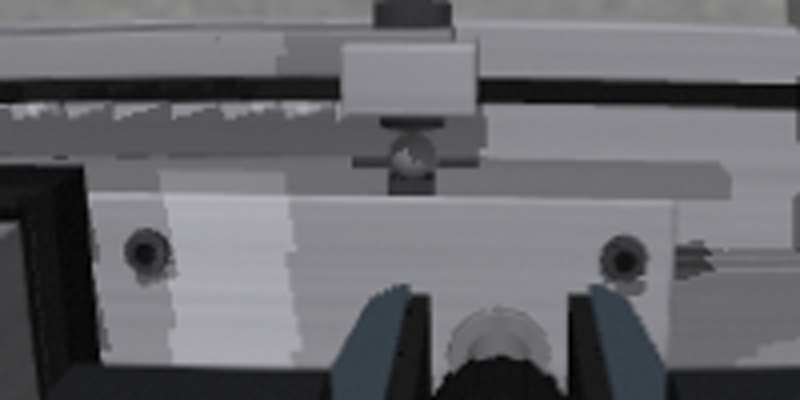

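The ball at column 412 sits in the dark notch (388–436, middle 412), and the push has fallen by about 4 N. I'll nudge forward once more to feel the rise past the middle.

>>> step_arm --plan '[0,-0.05,0,0,0,0,0,0,0,0,0,0,0,0,0,0,0,0]'

```text
time_s: 17.0
ee_pos: [575.3, -35.9, 74.1]
ee_rot: [179.7, 0.0, 173.0]
force: [-0.9, 8.4, 7.8]
gripper_width: 20.5
gripper_force: 40.0
```

>>> step_arm --plan '[0,-0.05,0,0,0,0,0,0,0,0,0,0,0,0,0,0,0,0]'

```text
time_s: 17.25
ee_pos: [575.3, -36.1, 74.1]
ee_rot: [179.7, 0.0, 173.0]
force: [-1.5, 9.9, 7.6]
gripper_width: 20.5
gripper_force: 40.0
```

The push rises from 6.4 N to 9.9 N while the position stays at y≈−36, so the ball is seated. I'll hold here, check that it's steady and hand in.

>>> step_arm --plan '[0,0,0,0,0,0,0,0,0,0,0,0,0,0,0,0,0,0,0,0,0,0,0,0]'

```text
time_s: 17.58
ee_pos: [575.3, -36.1, 74.1]
ee_rot: [179.7, 0.0, 173.0]
force: [-1.9, 9.8, 8.0]
gripper_width: 20.7
gripper_force: 40.0
```

Run:
```python
from h import *
f=viewer.grab_frame("wrist"); s=sensors.state(); print(s["ee_pos"],s["force"],s["time_s"])
for t in("notch","plunger_tip"): print(t,[atz(f,r["location"],27,True).round(1) for r in viewer.pinpoint(t,f)[:1]])
if abs(s["ee_pos"][1]+36)<.7: print(env.job_done())
```

```text
[575.33098016 -36.07989184  74.14487173] [-1.66248535  9.7177515   7.06889931] 17.6333
notch [array([547.1, -47.8,  27. ])]
plunger_tip [array([543.4, -47.1,  27. ])]
the job is handed in; nothing more can be done
None
```

I handed the job in at 17.6 s: the largest target stands in the carriage slot, released, and the gripper is holding the knob with the ball felt and seen in the notch; the hand-in gave no verdict.

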